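# Find the free-running core insert and fit it in the mould base

## Robot

A 6-joint arm with a two-finger parallel gripper is mounted at the origin on the work surface. World frame = base frame: x ahead of the robot, y to its left, z up, the work surface at z = 0. Lengths are in mm, angles in degrees, forces in N, time in s.
With the tool pointing down it reaches from about 350 to 850 mm from the base axis. Payload 8.1 kg.
Tool frame: the origin (TCP) lies at the very end of the fingers, on their centre line; the grasp point (between the pads) lies r.tcp_to_grasp behind it (r.tcp_to_grasp is the distance from the TCP to the grasp point, in mm); z points along the fingers, y is the line along which they close (so a half turn about z gives the same grasp; the last joint's range is limited). The gripper opens to 85 mm and grips with 20 to 120 N. Pads are 22 mm wide; open, the fingers measure 114 mm over their backs; the gripper's body (76 mm by 85 mm) begins 54 mm behind the grasp point. The pads swing forward as they close: fully open they stand 13 mm farther back than shut.
Start: joints at [64.95, 7.471, 85.268, -0, 87.261, -4.893], TCP at [206.732, 563.265, 231.292] pointing down, gripper open.
Joint ranges: [-169.43, 169.43], [-51.17, 129.36], [1.28, 143.12], [-76.62, 256.62], [0, 156.53], [-152.29, 152.29]. Speed limits (degrees/s): [136.94, 136.94, 159.86, 180, 180, 180].

## Interface

Orientations are given as [roll, pitch, yaw] about the fixed x, y, z axes, in that order (R = Rz(yaw) Ry(pitch) Rx(roll)).
In Python, from bench import r gives the robot as it stands.
- The arm moves only by the shell command python3 -m handwheel 'ROWS' [OPENING] [FORCE]. ROWS is JSON, a list of rows, each a list of 4 numbers: the shift along the tool's x, y, z in m, then the turn about the tool's z in degrees. A call has 1 to 10 rows; each row shifts and turns the commanded pose from where the row before left it, along the tool's axes as they then stand; what a row does not reach is not made up. A row lasts 1/10 s, in which the tool goes at most 50 mm and 8.59 degrees, less where a joint would pass 70% of its speed; a pose out of reach is approached as far as the arm can. A call is refused whole if a number of a shift passes 0.05 or a number of a turn 8.59, either way. A call with a gripper value outside its range is refused whole. OPENING is the finger opening in m, from 0 to 0.0854, set as the call begins (- or left out, the last holds). The fingers move at their own pace and stop on an object; FORCE is the grip in N (left out, the last holds). Time passes only in rows, so rows that do not move let the fingers close. It gives the time, the measured TCP pose, the force, the opening and the grip force at its end, in the units of the state.
- r.sense(): the state, without advancing time (a new reading comes with each control period).
- r.snapshot(name): name is "scene" or "top" or "wrist"; returns the picture (400x640x3 uint8, red, green, blue); there is no depth.
- r.camera_params(name): a dict with "fx", "fy", "cx", "cy" (pixels), "D" ([k1, k2, p1, p2, k3] as OpenCV has them; the pictures are not rectified), "R" (3x3) and "t" (3): a world point X has camera coordinates R X + t; the wrist camera has in their place "mount" (4x4, takes a point from camera to tool coordinates, whose origin is the TCP and whose axes are the flange's). Camera axes: x right, y down, z forward; pixel columns grow to the right and rows downward; lengths in mm; the calibration is good to about 2 mm. A picture is of the moment at which its call begins: read the wrist's pose just before it. camera_params takes no time and is no camera call.
- r.hand_in(): hands the job in; it is judged then, once.
The state is a dict: "time": time; "joint_pos": joint angles; "qd": joint speeds; "joint_efforts": joint torques, N m; "tool_pos": TCP position; "tcp_rot": TCP orientation; "ft_force": force on the tool from outside, world axes, zero at the start; "wrist_torque": the same for the moment, N m; "finger_gap": finger opening in mm; "grip_force": force on a finger pad.
Only numpy, scipy, OpenCV 4.12 (cv2) and the standard library are available. Lean on these libraries where they do the work, as an engineer would, in place of code of your own. Each camera call takes 0.05 s, during which the arm holds its last target. There are 200 camera calls.

## Task

Two rotating-core inserts stand in the blue tray and one has a rubbing bearing: flick the drive bar of each with a fingertip to find the one that keeps coasting, and leave the rubbing one in its nest. Fit the free one in the mould base's channel, set down gently on the channel floor and slid up against the low stop; tray and channel leave different faces open, so set it down on the bench and take it again the other way. Carry it by its block, never by the drive bar, and leave the hammer, bush and drilled plate alone.

Things in the scene. Friction and masses are not known exactly. Their poses are not given: they have to be found in the camera images.
- insert_1: Rotating-core insert 1: plain light steel block 64 (x) x 48 (y) x 40 mm high, 0.5 to 0.8 kg; both look alike. Origin: centre of its underside, x along its length. On top, on a vertical spindle through its centre, sit a brass collar (30 mm across, 6 mm high) and a drive bar. It starts in either of the two tray nests.
- insert_2: Rotating-core insert 2: plain light steel block 64 (x) x 48 (y) x 40 mm high, 0.5 to 0.8 kg; both look alike. Origin: centre of its underside, x along its length. On top, on a vertical spindle through its centre, sit a brass collar (30 mm across, 6 mm high) and a drive bar. It starts in either of the two tray nests.
- dog_1: Drive bar of insert 1: dark steel bar 40 long (x) x 10 wide (y) x 20 mm high, turning about its own middle on the spindle. Origin: centre of its underside, on the spindle axis, 46 mm above the insert's underside.
- dog_2: Drive bar of insert 2: dark steel bar 40 long (x) x 10 wide (y) x 20 mm high, turning about its own middle on the spindle. Origin: centre of its underside, on the spindle axis, 46 mm above the insert's underside.
- spindle_1 (a joint): Turn of insert 1's drive bar relative to its block, rad, counter-clockwise from above, no end stops; 0 with the bar along the block. After a flick (fingertip passing at 0.1 to 0.2 m/s) a good bearing coasts for seconds; one that rubs needs about 1 N at the bar's end to turn and stops dead when let go. Which insert rubs is not told.
- spindle_2 (a joint): Turn of insert 2's drive bar relative to its block, rad, counter-clockwise from above, no end stops; 0 with the bar along the block. After a flick (fingertip passing at 0.1 to 0.2 m/s) a good bearing coasts for seconds; one that rubs needs about 1 N at the bar's end to turn and stops dead when let go. Which insert rubs is not told.
- tray: Fixed blue tray 108 (x) x 180 (y) mm, floor 6 mm above the bench. Origin: centre of its underside. Nests centred at y = +50 and -50 mm, inserts lying along x. End blocks 16 mm thick, 44 wide, as high as the insert, stand 3 mm beyond its ends, so only its long sides can be gripped. Lips 4 mm high run 3 mm off the long sides.
- mould: Fixed steel mould base 200 (x) x 141 (y) x 60 mm high. Origin: centre of its underside. A channel 53 mm wide, 40 mm deep (floor 20 mm above the bench) runs along its x; an insert lengthwise in it ends flush and can be held only by its ends. Open at -x; at +x a stop 6 mm high on the floor fills x = 50 to 100 mm, so an insert against it has its centre at x = 18 mm.
- hammer: Bystander: loose hammer, 240 mm long, lying on the far side of the bench. Origin near its middle.
- bush: Bystander: loose brass guide bush, 44 mm across, 45 mm high, standing. Origin: centre of its underside.
- plate: Bystander: loose drilled steel plate 90 x 70 x 18 mm. Origin: centre of its underside.
- bar_end_2 (a point): Middle of the +x end face of insert 2's drive bar, 20 mm from the spindle axis, 10 mm above the bar's underside.
- bar_end_1 (a point): Middle of the +x end face of insert 1's drive bar, 20 mm from the spindle axis, 10 mm above the bar's underside.
Things that resemble listed ones, but are neither listed nor needed, are in the scene too. What is shaped like the insert_1 but green or pink is not meant.

How it is judged (in metres and radians):
On the way:
1. the drive bar of the good insert coasts, faster than 2 rad/s, with nothing of the gripper touching the insert ((velocity of joint spindle_1 above 2 rad/s or velocity of joint spindle_1 below -2 rad/s) and contact force between the fingers and insert_1 below 0.05 N), for 0.3 s.
At the end, for the whole second after the job is handed in: Free insert at rest on the channel floor (2.5 mm), upright, along the channel (0.1 rad), within 3 mm of touching the stop; rubbing insert upright in its nest (within 12 mm of its start), its drive bar turned (end moved over 9 mm) (x of insert_1 in the frame of mould between 0.015 and 0.0205 m and y of insert_1 in the frame of mould between -0.005 and 0.005 m and z of insert_1 in the frame of mould between 0.018 and 0.0225 m and angle between the x axis of insert_1 and the x axis of mould, either way round below 0.1 rad and angle between each of insert_1, insert_2's own z axis and vertical below 0.06 rad and linear speed of insert_1 below 0.02 m/s and distance of insert_2 from where it was at the start of the episode below 0.012 m and (distance of bar_end_2 from where it was at the start of the episode above 0.009 m or value of joint spindle_2 above 3.3 rad or value of joint spindle_2 below -3.3 rad)).
It fails at once if the hammer, the bush or the plate is moved more than 20 mm (distance of any of hammer, bush, plate from where it was at the start of the episode above 0.02 m).
It fails at once if an insert is carried by its drive bar (fingers on the bar while the block is more than 30 mm above the bench and the bar bears more than 4 N) ((contact force between the fingers and dog_1 above 4 N and height (world z) of insert_1 above 0.03 m) or (contact force between the fingers and dog_2 above 4 N and height (world z) of insert_2 above 0.03 m)).
It fails at once if the insert is dropped (falls faster than 0.45 m/s with the fingers off it, a fall of about 10 mm) (linear speed of insert_1 above 0.45 m/s and contact force between the fingers and insert_1 below 0.05 N).
It also fails if it takes over 72 s, if anything falls off the work surface, if the arm or the gripper's body presses on something with over 40 N, if the wrist force passes 120 N, or if a joint passes its speed limit or range.

## Working session

There is one attempt and no reset: what is moved stays moved. The work goes in short steps, Python scripts to look and compute and a shell command to move; the robot and the scene stay as the last step left them, time stands still between calls to the robot, and variables do not carry over. Pictures are saved under pics/ and viewed, at most 11 in all, crops included, and the job is handed in when it is done.

```bash
mkdir -p pics; ls
cat > h.py <<'E'
import numpy as np,cv2
from bench import r
from scipy.spatial.transform import Rotation as Ro
def save(n,f,crop=None,k=1):
    im=r.snapshot(n)[:,:,::-1]
    if crop: x0,y0,x1,y1=crop; im=im[y0:y1,x0:x1]
    if k!=1: im=cv2.resize(im,None,fx=k,fy=k,interpolation=cv2.INTER_CUBIC)
    cv2.imwrite('pics/'+f,im)
def cam(n,s=None):
    p=r.camera_params(n)
    K=np.array([[p['fx'],0,p['cx']],[0,p['fy'],p['cy']],[0,0,1.]]);D=np.array(p['D'],float)
    if 'R' in p: return K,D,np.array(p['R']),np.array(p['t'])
    s=s or r.sense();M=np.array(p['mount']);Rt=Ro.from_euler('xyz',s['tcp_rot'],degrees=True).as_matrix()
    R=(Rt@M[:3,:3]).T; c=Rt@M[:3,3]+np.array(s['tool_pos']); return K,D,R,-R@c
def px2w(c,uv,z):
    K,D,R,t=c
    q=cv2.undistortPoints(np.array(uv,float).reshape(-1,1,2),K,D).reshape(-1,2)
    d=np.c_[q,np.ones(len(q))]@R; o=-R.T@t
    return o+d*((z-o[2])/d[:,2])[:,None]
def w2px(c,X):
    K,D,R,t=c
    return cv2.projectPoints(np.array(X,float).reshape(-1,1,3),cv2.Rodrigues(R)[0],t,K,D)[0].reshape(-1,2)
E
python3 - <<'E'
from h import *
s=r.sense();print({k:np.round(v,2).tolist() for k,v in s.items()},r.tcp_to_grasp)
save('top','top0.png',k=1.25);save('scene','sc0.png',k=1.25)
for n in('top','scene'):
    K,D,R,t=cam(n);print(n,(-R.T@t).round(),R.round(2).tolist())
print(r.camera_params('wrist'))
E
```

```text
pics
{'time': 0.0, 'joint_pos': [64.95, 7.51, 85.33, 0.0, 87.26, -4.89], 'qd': [-0.02, -0.01, 0.03, -0.06, 0.07, 0.02], 'joint_efforts': [-0.0, -56.94, -50.06, -0.0, 0.01, 0.0], 'tool_pos': [206.49, 562.75, 230.23], 'tcp_rot': [-179.89, -0.01, 159.84], 'ft_force': [0.31, 0.15, 0.61], 'wrist_torque': [-0.01, -0.0, -0.0], 'grip_force': 0.0, 'finger_gap': 85.55} 18.700000000000003
top [ 290.   75. 1451.] [[-0.07, -1.0, 0.01], [-0.97, 0.07, -0.23], [0.23, -0.02, -0.97]]
scene [1566.  -83.  932.] [[0.15, 0.99, 0.01], [0.66, -0.09, -0.75], [-0.74, 0.12, -0.66]]
{'fx': 277.59287853002405, 'fy': 277.59287853002405, 'cx': 320.1461064291139, 'cy': 198.74215114443322, 'D': array([-0.03414099,  0.        ,  0.        ,  0.        ,  0.        ]), 'mount': array([[ 2.68949138e-04, -9.50681446e-01, -3.10168850e-01,
         7.93967993e+01],
       [ 9.99999779e-01,  6.71237515e-05,  6.61368067e-04,
        -1.01907015e+00],
       [-6.07930653e-04, -3.10168960e-01,  9.50681254e-01,
        -1.42129368e+02],
       [ 0.00000000e+00,  0.00000000e+00,  0.00000000e+00,
         1.00000000e+00]])}
```

View pics/top0.png

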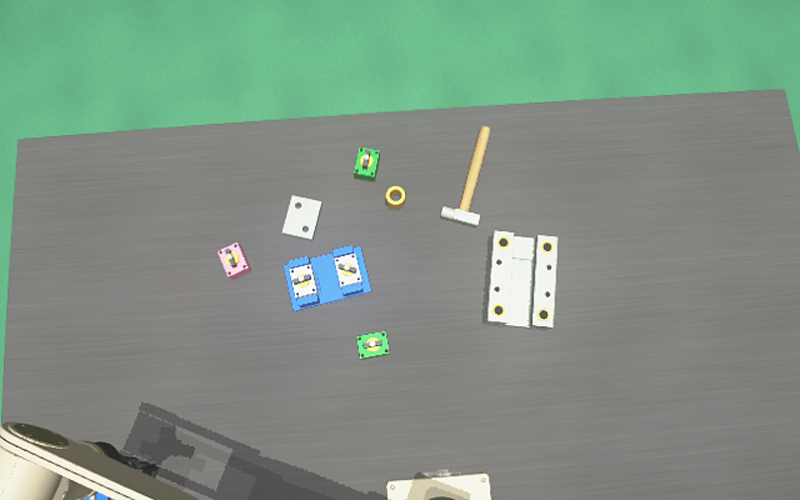

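View pics/sc0.png

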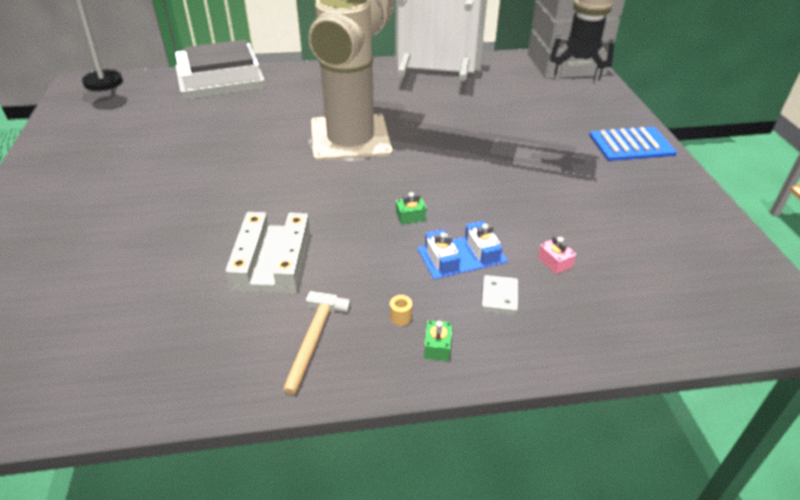

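Top view: the tray is at about (328,279), with inserts at (303,281) and (347,271). The mould is at about (522,280), with its stop at the far (upper) end. The scene view agrees.

Run:
```python
from h import *
c=cam('top')
f=lambda L,z:px2w(c,np.array(L)/1.25,z).round(1).tolist()
print('mould',f([(495,232),(557,237),(553,328),(487,322)],60))
print('tray',f([(285,262),(361,247),(371,292),(293,310)],3))
print('bars',f([(303,280),(347,268)],60))
print('other',f([(233,260),(302,217),(372,344),(367,160),(395,195),(460,217)],20))
im=r.snapshot('top')[:,:,::-1]
k=5.7
a=cv2.resize(im[190:255,223:300],None,fx=k,fy=k,interpolation=cv2.INTER_CUBIC);b=cv2.resize(im[180:268,386:449],None,fx=k,fy=k,interpolation=cv2.INTER_CUBIC)
o=np.zeros((max(len(a),len(b)),a.shape[1]+b.shape[1],3),np.uint8);o[:len(a),:a.shape[1]]=a;o[:len(b),a.shape[1]:]=b
print(a.shape,b.shape);cv2.imwrite('pics/top1.png',o)
```

```text
mould [[617.2, -169.2, 60.0], [596.2, -305.3, 60.0], [397.9, -271.4, 60.0], [421.2, -131.3, 60.0]]
tray [[594.6, 303.6, 3.0], [617.2, 129.5, 3.0], [512.4, 113.3, 3.0], [484.2, 289.5, 3.0]]
bars [[540.2, 257.0, 60.0], [559.8, 160.5, 60.0]]
other [[603.9, 417.8, 20.0], [692.8, 258.8, 20.0], [395.5, 117.9, 20.0], [819.4, 102.8, 20.0], [729.9, 43.9, 20.0], [667.3, -100.2, 20.0]]
(370, 439, 3) (502, 359, 3)
```

View pics/top1.png

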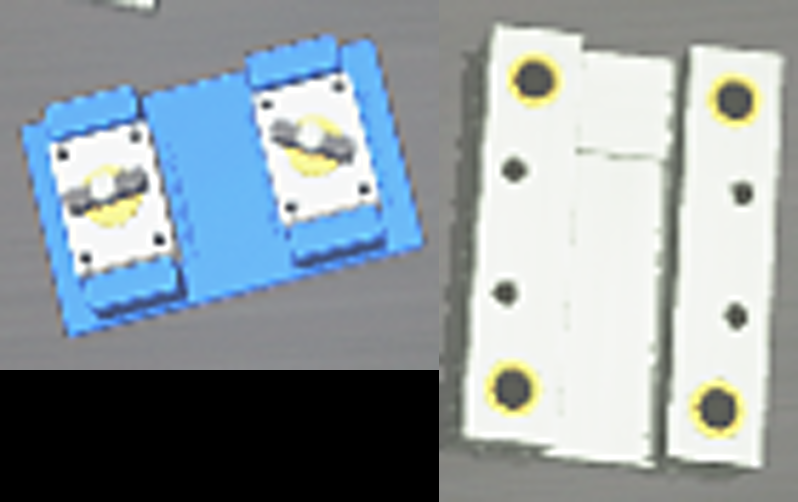

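```bash
cat >> h.py <<'E'
def fit(P,L,W):
    # P: 4 world pts (xy) ordered ++, +-, --, -+ of a rectangle L(x) x W(y) -> centre, yaw deg, rms
    M=np.array([[L,W],[L,-W],[-L,-W],[-L,W]])/2.; P=np.array(P)[:,:2]; c=P.mean(0)
    H=M.T@(P-c); a=np.arctan2(H[0,1]-H[1,0],H[0,0]+H[1,1])
    Rm=np.array([[np.cos(a),-np.sin(a)],[np.sin(a),np.cos(a)]])
    return c.round(1).tolist(),round(np.degrees(a),2),round(float(np.sqrt(((M@Rm.T+c-P)**2).sum(1).mean())),2)
E
python3 - <<'E'
from h import *
c=cam('top')
g=lambda L,o,z:px2w(c,(np.array(L)+.5)/5.7-.5+np.array(o),z)
T=(223,190);M=(386-439/5.7,180)
print('mould',fit(g([(494,25),(784,55),(763,466),(464,437)],M,60),200,141))
print('floor stop edge',g([(577,152),(665,157)],M,23).round(1).tolist())
print('tray',fit(g([(22,128),(378,40),(424,243),(67,336)],T,6),108,180))
print('insL',fit(g([(47,141),(141,121),(178,255),(84,278)],T,46),64,48))
print('insR',fit(g([(252,90),(345,70),(384,203),(291,224)],T,46),64,48))
print('barL',g([(64,208),(148,180)],T,72).round(1).tolist(),'barR',g([(270,128),(355,158)],T,72).round(1).tolist())
E
```

```text
mould ([511.1, -219.8], np.float64(-10.03), 0.27)
floor stop edge [[563.7, -208.2, 23.0], [558.1, -251.4, 23.0]]
tray ([551.2, 209.6], np.float64(10.21), 1.54)
insL ([541.6, 259.1], np.float64(11.49), 2.84)
insR ([560.0, 159.4], np.float64(11.41), 2.79)
barL [[534.0, 278.6, 72.0], [544.5, 238.6, 72.0]] barR [[565.4, 180.0, 72.0], [548.2, 140.7, 72.0]]
```

```bash
python3 -m handwheel '[[-0.04,-0.0135,0.006,0],[-0.04,-0.0135,0.006,0],[-0.04,-0.0135,0.006,0],[-0.04,-0.0135,0.006,0],[-0.04,-0.0135,0.006,0],[-0.04,-0.0135,0.006,0],[-0.04,-0.0135,0.006,0],[-0.04,-0.0135,0.006,0],[-0.04,-0.0135,0.006,0],[-0.04,-0.0135,0.006,0]]' 0 40
python3 -m handwheel '[[-0.037,-0.0125,0.0067,0],[-0.037,-0.0125,0.0067,0],[-0.037,-0.0125,0.0067,0],[0,0,0,-7.8],[0,0,0,-7.8],[0,0,0,-7.8],[0,0,0,-7.8],[0,0,0,0]]'
python3 - <<'E'
from h import *
s=r.sense();print(s['tool_pos'],s['tcp_rot'])
import json;json.dump({k:np.array(s[k]).tolist() for k in('tool_pos','tcp_rot')},open('w1.json','w'))
save('wrist','w1.png',(120,0,520,300),2)
E
```

```text
time: 1.15
tool_pos: [536.7, 297.3, 170.8]
tcp_rot: [-180.0, -0.0, 159.8]
ft_force: [0.6, 0.1, 0.0]
finger_gap: -0.0
grip_force: 0.0
time: 1.95
tool_pos: [626.7, 225.1, 150.6]
tcp_rot: [-180.0, -0.1, -168.8]
ft_force: [-0.4, -0.6, -0.6]
finger_gap: -0.4
grip_force: 0.0
[626.74389946 225.10743711 150.63471023] [-1.79996068e+02 -5.22370911e-02 -1.68836342e+02]
```

View pics/w1.png

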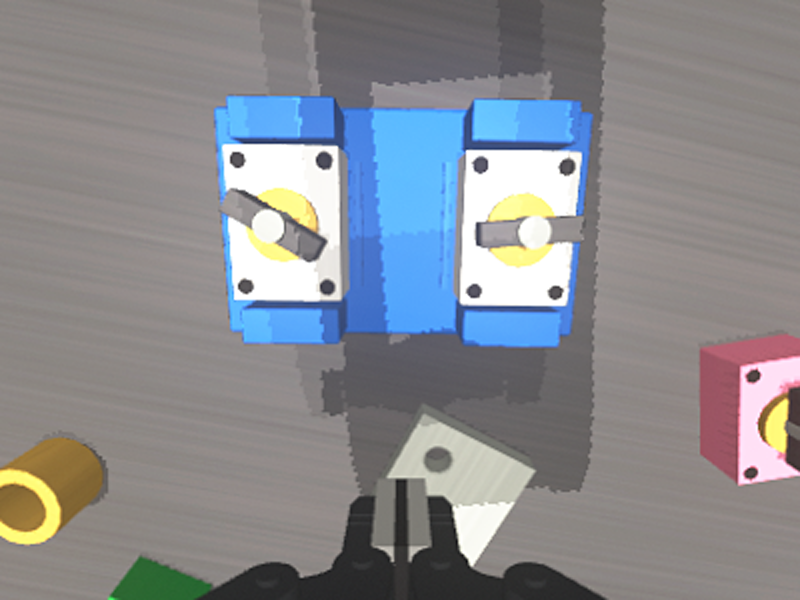

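Wrist view: one insert's screws are at (237,160),(324,160),(327,287),(246,286). The other's are at (480,165),(567,167),(555,293),(474,291). Their bars run from (228,199) to (318,247) and from (478,235) to (583,229).

Run:
```python
from h import *
import json
s=json.load(open('w1.json'));c=cam('wrist',s)
g=lambda L,z:px2w(c,(np.array(L)+.5)/2-.5+np.array([120,0]),z)
for n,L in(('R',[(237,160),(324,160),(327,287),(246,286)]),('L',[(480,165),(567,167),(555,293),(474,291)])):
    P=g(L,46);e=lambda a,b:np.linalg.norm(P[a]-P[b]).round(1)
    u=P[2]+P[3]-P[0]-P[1];print(n,P.mean(0).round(1),np.degrees(np.arctan2(u[1],u[0])).round(1),e(0,1),e(1,2),e(2,3),e(3,0))
print('tray',fit(g([(571,331),(232,331),(216,108),(592,114)],6)[[0,1,2,3]],108,180))
print('barR',g([(228,199),(318,247)],72).round(1).tolist(),'barL',g([(478,235),(583,229)],72).round(1).tolist())
```

```text
R [561.1 160.3  46. ] 10.5 36.1 52.0 35.7 51.7
L [543.9 259.4  46. ] 10.4 36.2 52.0 35.9 51.8
tray ([552.2, 210.6], np.float64(10.69), 2.1)
barR [[554.3, 143.5, 72.0], [565.3, 179.6, 72.0]] barL [[549.0, 239.1, 72.0], [538.8, 278.0, 72.0]]
```

```bash
python3 -m handwheel '[[0.029,-0.018,0,0],[0.029,-0.018,0,0],[0.029,-0.018,0,0],[0.03,-0.018,0,0],[0,0,0.045,0],[0,0,0.0455,0],[0,0,0,0],[0,0,0,0]]'
```

```text
time: 2.8
tool_pos: [525.1, 132.1, 60.5]
tcp_rot: [180.0, -0.1, -169.1]
ft_force: [-0.4, 0.3, 1.1]
finger_gap: -0.1
grip_force: 0.0
```

```bash
cat > watch.py <<'E'
import sys
from h import *
x,y=map(float,sys.argv[1:3]);u,v=w2px(cam('top'),[[x,y,60]])[0].round().astype(int)
f=[]
for i in range(8):
    im=r.snapshot('top')[:,:,::-1][v-12:v+12,u-12:u+12];f.append(im)
print('diffs',[float(np.abs(f[i+1].astype(int)-f[i]).max(2).clip(15)[2:-2,2:-2].mean().round(2)) for i in range(7)])
cv2.imwrite('pics/'+sys.argv[3],cv2.resize(np.hstack([f[0],f[2],f[4],f[6]]),None,fx=8,fy=8,interpolation=cv2.INTER_CUBIC))
E
python3 -m handwheel '[[-0.015,0,0,0],[-0.015,0,0,0],[-0.015,0,0,0],[-0.015,0,0,0],[-0.015,0,0,0],[-0.015,0,0,0],[-0.015,0,0,0],[-0.015,0,0,0]]'
python3 watch.py 561 160 f1.png
```

```text
time: 3.6
tool_pos: [646.7, 156.0, 64.7]
tcp_rot: [-180.0, 0.3, -169.0]
ft_force: [-0.5, -0.2, 0.1]
finger_gap: 0.4
grip_force: 0.0
diffs [18.55, 17.4, 16.67, 15.9, 15.47, 15.47, 15.43]
```

View pics/f1.png

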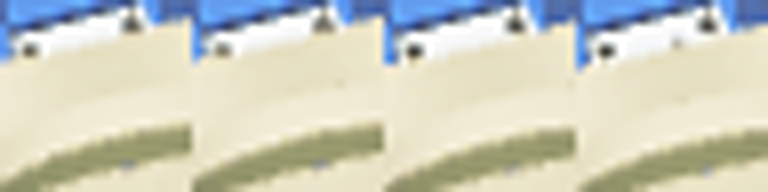

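```bash
python3 -m handwheel '[[0,0,0,0]]'; python3 watch.py 561 160 f2.png
```

```text
time: 4.1
tool_pos: [643.3, 155.1, 60.9]
tcp_rot: [-180.0, -0.0, -169.0]
ft_force: [-0.2, -0.3, 0.2]
finger_gap: 0.2
grip_force: 0.0
diffs [15.46, 15.08, 15.04, 15.03, 15.03, 15.03, 15.08]
```

The arm hid the bar from the top camera, so I'll watch with the wrist camera instead.

```bash
cat > watch.py <<'E'
import sys
from h import *
x,y=map(float,sys.argv[1:3]);u,v=w2px(cam('wrist'),[[x,y,66]])[0].round().astype(int)
print('px',u,v);f=[];s=48
y0=max(v-s,0);x0=max(u-s,0)
for i in range(8):
    f.append(r.snapshot('wrist')[:,:,::-1][y0:y0+2*s,x0:x0+2*s])
print('diffs',[float(np.abs(f[i+1].astype(int)-f[i]).max(2).mean().round(2)) for i in range(7)])
cv2.imwrite('pics/'+sys.argv[3],cv2.resize(np.hstack([f[0],f[2],f[4],f[6]]),None,fx=2,fy=2))
E
python3 watch.py 561 160 f3.png
```

```text
px 366 108
diffs [13.83, 14.22, 14.42, 14.36, 14.27, 13.92, 13.6]
```

View pics/f3.png

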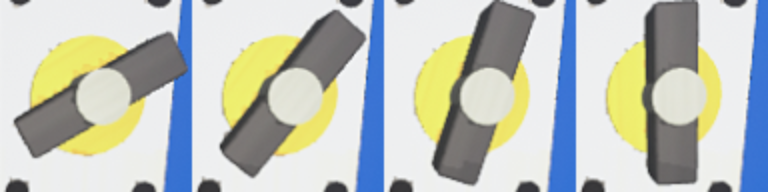

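The first insert (y=160) keeps coasting, about 3.5 rad/s after more than 0.5 s, so it's the free one. Next I'll flick the other one.

```bash
python3 -m handwheel '[[0,0.034,0,0],[0,0.034,0,0],[0,0.033,0,0],[0.019,0,0,0],[0.019,0,0,0],[0,0,0,0],[0,0,0,0]]'; python3 -m handwheel '[[0.015,0,0,0],[0.015,0,0,0],[0.015,0,0,0],[0.015,0,0,0],[0.015,0,0,0],[0.015,0,0,0],[0.015,0,0,0],[0,0,0,0]]'
python3 -m handwheel '[[0,0,-0.045,0],[0,0,-0.045,0],[-0.045,0,0,0],[-0.045,0,0,0],[-0.045,-0.01,0,0],[-0.03,-0.01,0,0],[0,0,0,0],[0,0,0,0]]' 0.0854
cat > look.py <<'E'
import sys,json
from h import *
s=r.sense();json.dump({k:np.array(s[k]).tolist() for k in('tool_pos','tcp_rot')},open(sys.argv[1]+'.json','w'));print(s['tool_pos'].round(1) if hasattr(s['tool_pos'],'round') else s['tool_pos'],s['tcp_rot'][2],s['time'])
save('wrist',sys.argv[1]+'.png',tuple(map(int,sys.argv[2:6])) if len(sys.argv)>5 else (120,0,520,300),2)
E
python3 look.py w2
python3 - <<'E'
from h import *
import json
im=r.snapshot('wrist');u=w2px(cam('wrist'),[[543.9,259.4,66],[561,160.4,66]]);print(u,r.sense()['time'])
E
```

```text
time: 5.6
tool_pos: [587.3, 247.1, 61.0]
tcp_rot: [180.0, 0.0, -169.0]
ft_force: [0.9, -0.3, -0.5]
finger_gap: 0.2
grip_force: 0.0
time: 6.4
tool_pos: [483.7, 226.6, 60.8]
tcp_rot: [180.0, -0.0, -169.0]
ft_force: [0.2, 0.2, -0.2]
finger_gap: -0.1
grip_force: 0.0
time: 7.2
tool_pos: [651.0, 238.4, 149.9]
tcp_rot: [180.0, -0.0, -169.0]
ft_force: [0.2, 0.0, -0.8]
finger_gap: 85.3
grip_force: 0.0
[651.  238.4 149.9] -169.03090932975405 7.2
[[374.29512655  81.04747176]
 [242.01230018  78.12213256]] 7.3
```

View pics/w2.png

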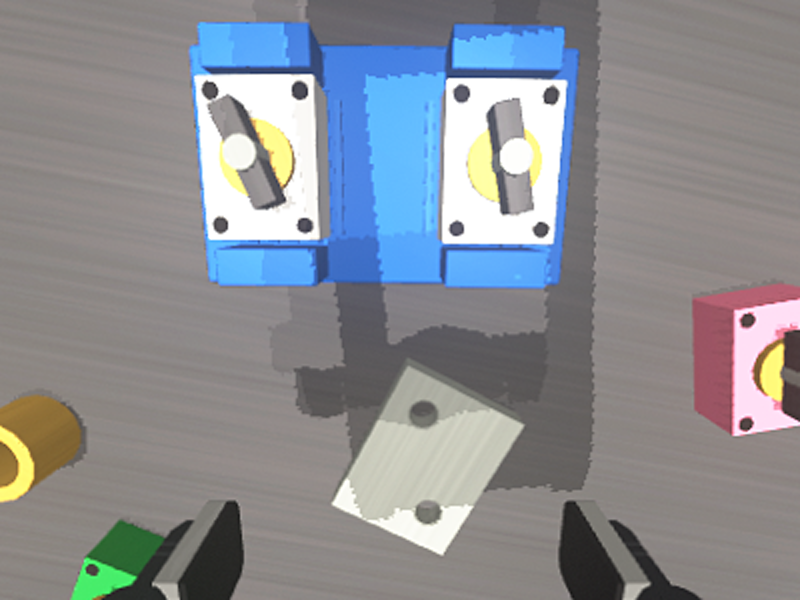

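L's bar has turned about 80 degrees from its start, and both blocks are still in their nests. I'll work out the grasp on R.

```bash
cat >> h.py <<'E'
def scr(L,s,z,crop=(120,0)):
    P=px2w(cam('wrist',s),(np.array(L)+.5)/2-.5+np.array(crop),z);u=P[2]+P[3]-P[0]-P[1]
    e=[round(float(np.linalg.norm(P[i]-P[(i+1)%4])),1) for i in range(4)]
    return P.mean(0).round(1),np.degrees(np.arctan2(u[1],u[0])).round(1),e
def totool(s,X):
    Rt=Ro.from_euler('xyz',s['tcp_rot'],degrees=True).as_matrix();return (Rt.T@(np.array(X)-s['tool_pos'])).round(1)
E
python3 - <<'E'
from h import *
import json
s=json.load(open('w2.json'))
a=scr([(210,91),(300,90),(306,225),(221,224)],s,46);b=scr([(461,93),(551,95),(541,229),(456,228)],s,46)
print(a,b,totool(s,[a[0][0],a[0][1],11]),totool(s,[561.1,160.4,11]))
E
```

```text
(array([561.1, 160.7,  46. ]), np.float64(10.8), [36.1, 51.9, 36.3, 51.3]) (array([543.6, 259.3,  46. ]), np.float64(10.5), [36.1, 51.8, 36.3, 52.0]) [103.  -59.1 138.9] [103.  -59.4 138.9]
```

```bash
python3 -m handwheel '[[0.035,-0.02,0,0],[0.035,-0.02,0,0],[0.033,-0.0192,0,0.3],[0,0,0.035,0],[0,0,0.035,0],[0,0,0.035,0],[0,0,0.024,0],[0,0,0.01,0],[0,0,0,0],[0,0,0,0]]'; python3 -m handwheel '[[0,0,0,0],[0,0,0,0],[0,0,0,0],[0,0,0,0],[0,0,0,0],[0,0,0,0],[0,0,0,0],[0,0,0,0]]' 0.04 50
```

```text
time: 8.3
tool_pos: [560.9, 161.4, 13.3]
tcp_rot: [180.0, 0.1, -169.2]
ft_force: [0.1, -0.2, 0.8]
finger_gap: 85.7
grip_force: 0.0
time: 9.1
tool_pos: [561.2, 161.1, 13.2]
tcp_rot: [-180.0, 0.1, -169.3]
ft_force: [-0.7, -1.1, 6.1]
finger_gap: 47.6
grip_force: 54.0
```

```bash
python3 -m handwheel '[[0,0,-0.01,0],[0,0,-0.03,0],[0,0,-0.03,0],[0,0,-0.02,0],[0,0,0,0],[0,0,0,0]]';  python3 -m handwheel '[[0.0137,-0.0281,0,0],[0.0137,-0.0281,0,0],[0.0137,-0.0281,0,0],[0.0137,-0.0281,0,0],[0.0137,-0.0281,0,0],[0,0,0,6.93],[0,0,0,6.93],[0,0,0,6.93],[0,0,0,0],[0,0,0,0]]'
```

```text
time: 9.7
tool_pos: [559.4, 160.9, 100.8]
tcp_rot: [180.0, -0.1, -169.3]
ft_force: [-0.2, 0.5, -8.4]
finger_gap: 47.4
grip_force: 58.9
time: 10.7
tool_pos: [517.6, 10.4, 99.9]
tcp_rot: [-180.0, -0.2, 170.2]
ft_force: [-0.2, 1.0, -7.1]
finger_gap: 47.2
grip_force: 58.7
```

```bash
python3 -m handwheel '[[0,0,0.03,0],[0,0,0.03,0],[0,0,0.02,0],[0,0,0.005,0],[0,0,0,0],[0,0,0,0]]';  python3 -m handwheel '[[0,0,0.002,0],[0,0,0.002,0],[0,0,0,0]]'
```

```text
time: 11.3
tool_pos: [519.9, 10.2, 17.8]
tcp_rot: [180.0, 0.1, 170.0]
ft_force: [1.1, -1.1, -7.0]
finger_gap: 47.4
grip_force: 58.5
time: 11.6
tool_pos: [519.2, 10.2, 13.1]
tcp_rot: [180.0, 0.0, 170.0]
ft_force: [-0.4, 0.0, -7.1]
finger_gap: 47.4
grip_force: 58.6
```

```bash
python3 -m handwheel '[[0,0,0.0015,0],[0,0,0.0015,0],[0,0,0,0],[0,0,0,0]]';  python3 -m handwheel '[[0,0,0.001,0],[0,0,0.001,0],[0,0,0,0],[0,0,0,0]]';python3 -m handwheel '[[0,0,0.001,0],[0,0,0,0],[0,0,0,0]]'
```

```text
time: 12.0
tool_pos: [518.8, 10.3, 9.6]
tcp_rot: [180.0, -0.0, 170.0]
ft_force: [0.2, 0.2, -7.2]
finger_gap: 47.4
grip_force: 58.6
time: 12.4
tool_pos: [519.1, 10.2, 8.0]
tcp_rot: [180.0, 0.0, 170.0]
ft_force: [-1.4, -0.6, -3.0]
finger_gap: 47.4
grip_force: 59.4
time: 12.7
tool_pos: [519.5, 10.2, 7.7]
tcp_rot: [180.0, 0.0, 170.0]
ft_force: [-5.1, 0.0, 5.5]
finger_gap: 46.8
grip_force: 60.4
```

```bash
python3 -m handwheel '[[0,0,-0.0015,0],[0,0,0,0],[0,0,0,0],[0,0,0,0],[0,0,-0.02,0],[0,0,-0.04,0],[0,0,-0.04,0],[0,0,-0.04,0]]' 0.0854;  python3 -m handwheel '[[0,0,0,8.2],[0,0,0,8.2],[0,0,0,8.2],[0,0,0,8.2],[0,0,0,8.2],[0,0,0,8.2],[0,0,0,8.2],[0,0,0,8.2],[0,0,0,8.2],[0,0,0,8.2]]';python3 -m handwheel '[[-0.02,0,0,8],[-0.03,0,0,0],[-0.03,0,0,0],[0,0,0,0],[0,0,0,0],[0,0,0,0]]'; python3 look.py w3;  python3 -m handwheel '[[-0.046,0,0,0],[-0.046,0,0,0],[-0.046,0,0,0],[-0.046,0,0,0],[-0.046,0,0,0],[0,0,0,0],[0,0,0,0],[0,0,0,0]]';python3 look.py w4
```

```text
time: 13.5
tool_pos: [518.6, 10.3, 149.5]
tcp_rot: [-180.0, -0.0, 170.0]
ft_force: [1.5, -0.6, 0.0]
finger_gap: 85.2
grip_force: 0.0
time: 14.5
tool_pos: [519.0, 10.2, 148.1]
tcp_rot: [180.0, -0.0, 87.6]
ft_force: [-0.7, -0.8, -0.3]
finger_gap: 85.3
grip_force: 0.0
time: 15.1
tool_pos: [507.9, -68.3, 148.2]
tcp_rot: [180.0, -0.0, 80.0]
ft_force: [-0.1, -0.5, -0.5]
finger_gap: 85.3
grip_force: 0.0
[507.9 -68.3 148.2] 79.96250103301443 15.1
time: 15.95
tool_pos: [468.0, -294.1, 148.0]
tcp_rot: [-180.0, -0.0, 80.0]
ft_force: [0.5, 1.1, 0.4]
finger_gap: 85.6
grip_force: 0.0
[ 468.  -294.1  148. ] 80.0159634670744 15.95
```

View pics/w3.png

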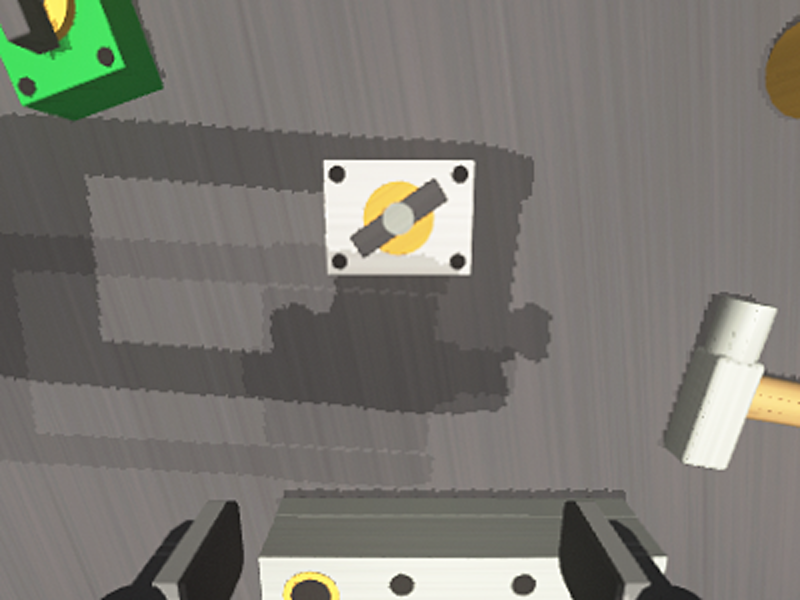

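View pics/w4.png

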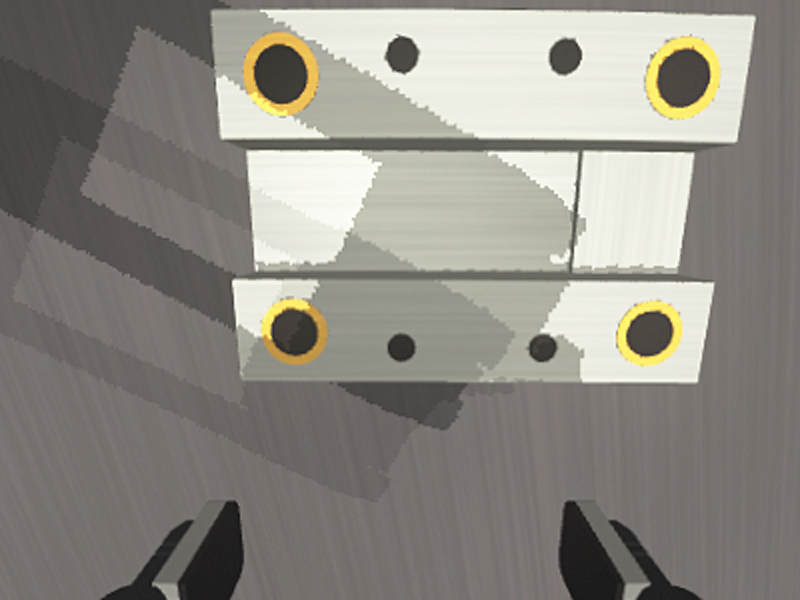

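The insert stands upright on the bench, with screws at (337,174),(460,174),(457,261),(339,261). The mould's top corners are (211,10),(755,16),(697,382),(242,382); the channel edges run at rows about 141 and 281, and the stop edge is at x≈578.

Run:
```python
from h import *
import json
s=json.load(open('w3.json'));c=cam('wrist',s)
g=lambda L,z:px2w(c,(np.array(L)+.5)/2-.5+np.array([120,0]),z)
P=g([(337,174),(460,174),(457,261),(339,261)],40);u=P[1]+P[2]-P[0]-P[3]
print('ins',P.mean(0).round(1),np.degrees(np.arctan2(u[1],u[0])),totool(s,P.mean(0)))
s=json.load(open('w4.json'));c=cam('wrist',s)
m=fit(g([(755,16),(697,382),(242,382),(211,10)],60),200,141);print(m)
ch=g([(220,139),(737,142),(232,280),(714,283)],60)
fl=g([(250,151),(690,152),(257,271),(680,271)],20)
st=g([(582,152),(573,271)],26)
a=np.radians(m[1]);Rm=np.array([[np.cos(a),np.sin(a)],[-np.sin(a),np.cos(a)]])
f=lambda Q:((Q[:,:2]-m[0])@Rm.T).round(1).tolist()
print('chan',f(ch),'stop',f(st),'floor',f(fl))
```

```text
ins [520.5   9.1  40. ] -10.027485257133495 [ 78.3  -1.1 108.2]
([511.9, -219.6], np.float64(-10.06), 1.09)
chan [[-99.5, 26.6], [99.4, 26.8], [-99.4, -26.6], [99.2, -27.2]] stop [[49.6, 25.9], [50.3, -25.8]] floor [[-98.3, 26.6], [100.9, 27.3], [-99.0, -26.6], [104.1, -25.9]]
```

```bash
python3 -m handwheel '[[0.044,-0.001,0,0],[0.044,0,0,0],[0.044,0,0,0],[0.044,0,0,0],[0.044,0,0,0],[0.044,0,0,0],[0.044,0,0,0],[0,0,0,0],[0,0,0,0]]';  python3 -m handwheel '[[0,0,0.035,0],[0,0,0.035,0],[0,0,0.035,0],[0,0,0.025,0],[0,0,0.01,0],[0,0,0,0],[0,0,0,0],[0,0,0,0]]'
```

```text
time: 16.9
tool_pos: [520.1, 10.3, 148.2]
tcp_rot: [-180.0, 0.0, 80.2]
ft_force: [0.6, -1.0, -0.5]
finger_gap: 85.7
grip_force: 0.0
time: 17.7
tool_pos: [522.1, 7.8, 10.2]
tcp_rot: [179.8, -0.0, 79.9]
ft_force: [0.7, 1.1, 0.2]
finger_gap: 85.5
grip_force: 0.0
```

```bash
python3 -m handwheel '[[0,0,0,0],[0,0,0,0],[0,0,0,0],[0,0,0,0],[0,0,0,0],[0,0,0,0]]' 0.055 50;  python3 -m handwheel '[[0,0,-0.01,0],[0,0,-0.03,0],[0,0,-0.04,0],[0,0,-0.04,0],[0,0,0,0],[0,0,0,0],[0,0,0,0]]'
```

```text
time: 18.3
tool_pos: [521.3, 8.1, 9.7]
tcp_rot: [179.9, -0.0, 80.0]
ft_force: [-2.8, -0.8, 7.4]
finger_gap: 63.1
grip_force: 57.4
time: 19.0
tool_pos: [518.4, 8.3, 125.8]
tcp_rot: [-179.8, 0.0, 80.0]
ft_force: [-1.0, -0.6, -8.3]
finger_gap: 63.4
grip_force: 59.3
```

```bash
python3 -m handwheel '[[-0.0379,0.0067,0,0],[-0.0379,0.0067,0,0],[-0.0379,0.0067,0,0],[-0.0379,0.0067,0,0],[-0.0379,0.0068,0,0],[-0.0378,0.0068,0,0],[0,0,0,0],[0,0,0,0]]';  python3 -m handwheel '[[0,0,0.02,0],[0,0,0.02,0],[0,0,0.01,0],[0,0,0,0],[0,0,0,0],[0,0,0,0],[0,0,0,0]]'
python3 look.py w5 170 100 470 325
python3 - <<'E'
from h import *
m=(511.9,-219.6);print(totool(r.sense(),[520.8,-221.2,29]))
E
```

```text
time: 19.8
tool_pos: [518.6, -222.7, 125.3]
tcp_rot: [-179.7, -0.1, 79.8]
ft_force: [-1.3, 1.0, -8.3]
finger_gap: 63.0
grip_force: 59.4
time: 20.5
tool_pos: [521.4, -223.0, 79.5]
tcp_rot: [179.9, 0.0, 80.0]
ft_force: [-0.1, 0.4, -6.6]
finger_gap: 63.7
grip_force: 59.1
[ 521.4 -223.    79.5] 79.96327646692224 20.5
[ 1.8 -0.8 50.4]
```

View pics/w5.png

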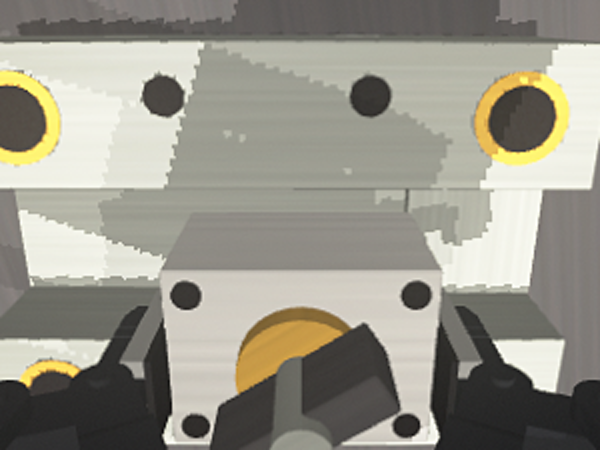

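Run:
```python
from h import *
import json
s=json.load(open('w5.json'));c=cam('wrist',s)
g=lambda L,z:px2w(c,(np.array(L)+.5)/2-.5+np.array([170,100]),z)
a=np.radians(-10.06);Rm=np.array([[np.cos(a),np.sin(a)],[-np.sin(a),np.cos(a)]])
f=lambda Q:((Q[:,:2]-[511.9,-219.6])@Rm.T).round(1).tolist()
print('wall',f(g([(100,188),(500,188)],60)),'far edge',f(g([(100,41),(500,41)],60)),'stop',f(g([(407,190)],26)))
for d in(8,10): print('bottom edge',f(g([(190,212),(404,212)],s['tool_pos'][2]-d)),'top',f(g([(161,270),(439,270)],s['tool_pos'][2]-d+40)),'scr',f(g([(186,295),(416,295),(195,426),(406,426)],s['tool_pos'][2]-d+40)))
```

```text
wall [[-51.4, 27.3], [70.8, 27.3]] far edge [[-46.8, 70.6], [66.1, 70.7]] stop [[49.2, 16.1]]
bottom edge [[-22.0, 23.6], [39.5, 23.6]] top [[-20.8, 24.3], [39.9, 24.3]] scr [[-15.7, 18.2], [35.3, 18.2], [-15.9, -17.3], [35.3, -17.4]]
bottom edge [[-22.4, 22.9], [39.9, 22.9]] top [[-21.3, 23.4], [40.4, 23.3]] scr [[-16.2, 17.2], [35.7, 17.1], [-16.4, -19.0], [35.7, -19.1]]
```

The block sits about 1 mm off the channel centre, towards -y. I'll shift it and lower slowly.

```bash
python3 -m handwheel '[[0.0013,0,0,0],[0,0,0.006,0],[0,0,0.005,0],[0,0,0.005,0],[0,0,0.004,0],[0,0,0,0],[0,0,0,0]]';  python3 -m handwheel '[[0,0,0.008,0],[0,0,0.008,0],[0,0,0.006,0],[0,0,0.002,0],[0,0,0,0],[0,0,0,0]]'
```

```text
time: 21.25
tool_pos: [520.6, -221.4, 58.0]
tcp_rot: [-180.0, -0.0, 80.0]
ft_force: [0.3, -0.9, -7.7]
finger_gap: 63.1
grip_force: 59.2
time: 21.85
tool_pos: [520.9, -221.5, 34.3]
tcp_rot: [180.0, 0.0, 80.0]
ft_force: [-0.2, -0.7, -7.6]
finger_gap: 63.5
grip_force: 59.2
```

No side contact. I'll continue slowly to the floor.

```bash
python3 -m handwheel '[[0,0,0.0015,0],[0,0,0.0015,0],[0,0,0,0],[0,0,0,0]]';  python3 -m handwheel '[[0,0,0.001,0],[0,0,0.0005,0],[0,0,0,0],[0,0,0,0]]'; python3 -m handwheel '[[0,0,0.0005,0],[0,0,0.0005,0],[0,0,0,0],[0,0,0,0]]'
```

```text
time: 22.25
tool_pos: [520.7, -221.4, 31.2]
tcp_rot: [-180.0, 0.0, 80.0]
ft_force: [-0.2, -0.4, -7.2]
finger_gap: 63.0
grip_force: 59.2
time: 22.65
tool_pos: [520.8, -221.5, 29.8]
tcp_rot: [180.0, 0.0, 80.0]
ft_force: [-0.8, -0.4, -6.3]
finger_gap: 62.9
grip_force: 59.3
time: 23.05
tool_pos: [520.8, -221.5, 29.7]
tcp_rot: [180.0, 0.0, 80.0]
ft_force: [-5.9, 2.9, 3.8]
finger_gap: 63.1
grip_force: 60.7
```

```bash
python3 -m handwheel '[[0,0,-0.0004,0],[0,0.002,0,0],[0,0.002,0,0],[0,0.002,0,0],[0,0,0,0],[0,0,0,0]]';  python3 -m handwheel '[[0,0.001,0,0],[0,0.001,0,0],[0,0,0,0],[0,0,0,0]]'; python3 -m handwheel '[[0,0.0005,0,0],[0,0,0,0],[0,0,0,0]]'
```

```text
time: 23.65
tool_pos: [527.1, -222.8, 29.7]
tcp_rot: [179.9, 0.0, 80.0]
ft_force: [-4.1, 0.8, 2.4]
finger_gap: 63.2
grip_force: 60.6
time: 24.05
tool_pos: [528.4, -223.1, 29.7]
tcp_rot: [-180.0, 0.0, 79.9]
ft_force: [-7.1, 1.7, 5.4]
finger_gap: 62.9
grip_force: 61.1
time: 24.35
tool_pos: [528.8, -223.1, 29.7]
tcp_rot: [-180.0, 0.0, 80.0]
ft_force: [-8.4, 1.4, 6.7]
finger_gap: 62.9
grip_force: 61.0
```

```bash
python3 -m handwheel '[[0,0.0005,0,0],[0,0,0,0],[0,0,0,0]]';  python3 -m handwheel '[[0,0.0005,0,0],[0,0,0,0],[0,0,0,0]]'; python3 -m handwheel '[[0,0.0005,0,0],[0,0,0,0],[0,0,0,0]]'
```

```text
time: 24.65
tool_pos: [529.3, -223.2, 29.7]
tcp_rot: [-180.0, 0.0, 80.0]
ft_force: [-8.2, 1.6, 6.9]
finger_gap: 63.2
grip_force: 61.0
time: 24.95
tool_pos: [529.5, -223.3, 29.8]
tcp_rot: [-179.9, 0.0, 80.0]
ft_force: [-10.1, 2.4, 7.3]
finger_gap: 63.2
grip_force: 61.2
time: 25.25
tool_pos: [529.6, -223.2, 29.8]
tcp_rot: [-179.9, 0.0, 80.0]
ft_force: [-12.9, 1.9, 11.1]
finger_gap: 63.4
grip_force: 61.6
```

The pose has stalled and the force is rising, so it's against the stop (x≈18 mm). I'll release and lift away.

```bash
python3 -m handwheel '[[0,-0.0005,-0.0003,0],[0,0,0,0]]'; python3 -m handwheel '[[0,0,0,0],[0,0,0,0],[0,0,0,0],[0,0,0,0],[0,0,-0.01,0],[0,0,-0.03,0],[0,0,-0.04,0],[0,0,-0.04,0],[-0.04,0,0,0],[-0.04,0,0,0]]' 0.0854; python3 -m handwheel '[[0,0,0,0],[0,0,0,0],[0,0,0,0]]'; python3 look.py w6
```

```text
time: 25.45
tool_pos: [529.6, -223.2, 29.8]
tcp_rot: [-179.9, 0.0, 80.0]
ft_force: [-6.6, 1.0, 5.9]
finger_gap: 63.5
grip_force: 61.1
time: 26.45
tool_pos: [517.9, -302.9, 153.2]
tcp_rot: [179.7, 0.1, 80.1]
ft_force: [-0.2, -0.4, -0.6]
finger_gap: 85.5
grip_force: 0.0
time: 26.75
tool_pos: [516.2, -301.1, 149.5]
tcp_rot: [-180.0, -0.0, 80.0]
ft_force: [-0.9, 0.9, 0.2]
finger_gap: 85.4
grip_force: 0.0
[ 516.2 -301.1  149.5] 79.96223621622387 26.75
```

View pics/w6.png

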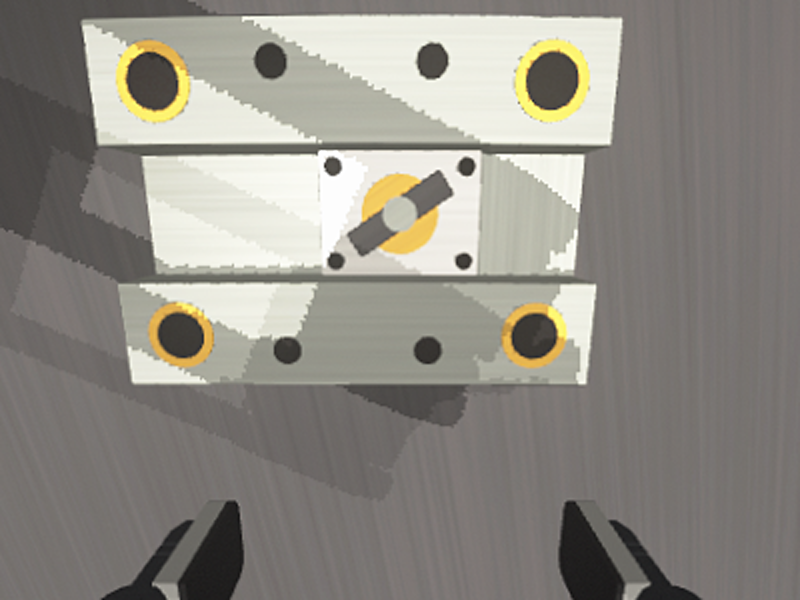

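The insert lies lengthwise in the channel, flush with the top, with its end against the stop (screws at (333,166),(467,166),(463,261),(335,261)). I'll check the numbers and hand in.

Run:
```python
from h import *
import json
s=json.load(open('w6.json'));c=cam('wrist',s)
g=lambda L,z:px2w(c,(np.array(L)+.5)/2-.5+np.array([120,0]),z)
m=fit(g([(623,18),(586,384),(132,384),(82,19)],60),200,141);a=np.radians(m[1])
P=g([(333,166),(467,166),(463,261),(335,261)],60)[:,:2].mean(0)-m[0]
x=P@[np.cos(a),np.sin(a)];print(m,x,P@[-np.sin(a),np.cos(a)])
if 15.5<x<20: print(r.hand_in())
```

```text
([512.1, -219.6], np.float64(-10.14), 0.92) 17.709622794521177 0.3390668063462731
the job is handed in; nothing more can be done
None
```

The free insert (the one that kept coasting) is in the mould channel against the low stop: last measured 17.7 mm along x and 0.3 mm off the channel centre, against a target of 18 mm. The other insert stays in its nest with its drive bar turned about 80°. I handed the job in at about 27 s, and no verdict came back.

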